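Load a tube rack past the spring gate of a reader lane

TASK

Load the tube rack into the reader: with one fingertip push the white rail of the blue spring gate outward, away from the lane, and hold the gate open while the same hand pushes the rack from behind (the end away from the reader) along the lane, past the gate's orange tongue and fully home against the rubber stops. Then take the hand away so that the gate springs shut behind the rack. Only push: never lift or tip the rack, do not let it press on the gate or the gate rest on it, do not touch the tubes, and leave the bottles and the flask where they stand.

Things in the scene. Friction and masses are not known exactly. Their poses are not given: they have to be found in the camera images.
- lane: Fixed aluminium loading lane. Origin on the bench top, on the lane's centre line, at the gate tongue; x = the way the rack is pushed, y = left of it, z up. Floor: z = 3 mm, from x = -222 mm to the rubber stops at x = 190 (white reader head behind, 138 mm high), 62 mm wide between a left guide (y = 31 to 37, top at z = 25) and a right one (y = -31 to -35, top at z = 12).
- hinge_pin (a point): Middle of the gate's fixed steel hinge pin, along lane x at y = -62, z = 75 mm, right of the lane; its posts stand at lane x = -238 and +38 mm (y = -69 to -56, top at z = 81).
- gate (a joint): Angle (rad) of the blue gate, a plate 258 mm long (lane x = -229 to +29) that hangs from the pin: 0 = shut, up to 0.52 (end of travel) as its lower part swings outward, to lane -y. A spring shuts it: 3 to 5 N of sideways push at the rail opens and holds it. From 0.25 up its tongue is clear of the rack. Pushing the rack against it does not open it.
- finger_rail (a point): Middle of the gate's slippery round white finger rail, 8 mm thick, lane x = -237 to +31. Shut: centre at lane y = -38, z = 52 mm; at 0.36 rad y = -48, z = 45. A finger that comes down in the lane behind the rack pushes it to lane -y and slides along it; with its tip 29 to 42 mm above the bench it catches the rail and also passes over the tongue at x = 0.
- stop_tongue (a point): Middle of the free end of the orange stop tongue, 8 mm along the lane (x = -4 to +4), 7 mm high, which points from the gate into the lane: shut, its end is at lane y = -21 and it occupies z = 20 to 27 mm, in front of the rack. As the gate opens it swings out of the lane and down.
- rack: Loose white tube rack, 58 x 180 x 75 mm, 0.2 to 0.45 kg; origin at the centre of its underside, own +y is its long way and points along the lane's +x. It stands in the lane, its front 3 to 24 mm short of the tongue. Its ends are flat plates 90 mm from the origin, as wide and high as the rack. Fully home its origin is at lane x = +100 and its rear end at +10 mm, just past the tongue.
- tube_0: Loose capped test tube (red cap), 16 mm thick, 120 mm long, standing in the front half of the rack; origin at its bottom, z along the tube.
- tube_1: Loose capped test tube (blue cap), 16 mm thick, 120 mm long, standing in the front half of the rack; origin at its bottom, z along the tube.
- wash_bottle: Bystander: white wash bottle with blue cap and spout, 67 mm thick, 221 mm high; origin at the centre of its underside.
- amber_dropper: Bystander: amber dropper bottle, 35 mm thick, 98 mm high; origin at the centre of its underside.
- flask: Bystander: conical glass flask, 67 mm thick, 112 mm high; origin at the centre of its underside.

How it is judged:
On the way, in this order (a step that is already met when the one before it is completed fails the run):
1. the gate is held open with a finger while the rack still stands before it (value of joint gate above 0.2 rad and contact force between the fingers and gate above 0.3 N and x of rack in the frame of lane below -0.088 m), for 0.2 s.
2. the rack is half-way past the gate, which a finger holds open (value of joint gate above 0.2 rad and contact force between the fingers and gate above 0.3 N and x of rack in the frame of lane between -0.03 and 0.07 m), for 0.1 s.
At the end, for the whole second after the job is handed in: The rack stands flat on the lane floor within 4.5 mm of the rubber stops, at rest; the gate is shut behind it (below 0.04 rad); both tubes stand upright in the rack (x of rack in the frame of lane between 0.0955 and 0.104 m and z of rack in the frame of lane below 0.008 m and angle between rack's own z axis and vertical below 0.05 rad and linear speed of rack below 0.01 m/s and value of joint gate below 0.04 rad and angle between each of tube_0, tube_1's own z axis and vertical below 0.2 rad and z of each of tube_0, tube_1 in the frame of rack below 0.012 m); the robot touches nothing.
It fails at once if the rack is lifted or tipped (z of rack in the frame of lane above 0.014 m or angle between rack's own z axis and vertical above 0.15 rad).
It fails at once if the gate is let fall on the rack, or the rack is pushed against the gate (contact force between rack and gate above 1 N).
It fails at once if a tube is touched, lifted or tipped (contact force between the fingers and tube_0 above 0.5 N or z of any of tube_0, tube_1 in the frame of rack above 0.025 m or angle between any of tube_0, tube_1's own z axis and vertical above 0.35 rad or contact force between the fingers and tube_1 above 0.5 N).
It fails at once if a bystander is disturbed (distance of any of wash_bottle, amber_dropper, flask from where it was at the start of the episode above 0.02 m or angle between any of wash_bottle, amber_dropper, flask's own z axis and vertical above 0.3 rad).
It also fails if it takes over 42 s, if anything falls off the work surface, if the arm or the gripper's body presses on something with over 40 N, if the wrist force passes 120 N, or if a joint passes its speed limit or range.

ROBOT

A 7-joint arm with a two-finger parallel gripper is mounted at the origin on a cart in front of the work surface, level with it; the furniture and walls round the work are solid. World frame = base frame: x ahead of the robot, y to its left, z up, the work surface at z = 0. Lengths are in m, angles in rad, forces in N, time in s.
With the tool pointing down it reaches from about 0.425 to 0.925 m from the base axis. Payload 6.8 kg.
Tool frame: the origin (TCP) lies at the very end of the fingers, on their centre line; the grasp point (between the pads) lies 19 mm behind it; y points along the fingers, z is the direction in which the jaws open and shut, and the axes are right-handed (so a half turn about y gives the same grasp; the last joint's range is limited). The gripper opens to 85 mm and grips with 20 to 120 N. Pads are 22 mm wide; open, the fingers measure 114 mm over their backs; the gripper's body (76 mm by 85 mm) begins 54 mm behind the grasp point. The pads swing forward as they close: fully open they stand 13 mm farther back than shut.
Start: joints at [1.013, 0.477, 0.022, 1.555, -0.011, 1.109, -0.083], TCP at [0.293, -0.608, 0.231] pointing down, gripper open.
Joint ranges: [-2.96, 2.96], [-0.34, 2.1], [-1.41, 1.46], [0.24, 2.44], [-1.37, 4.51], [0.17, 1.92], [-2.96, 2.96]. Speed limits (rad/s): [2.39, 2.39, 3.14, 3.14, 3.14, 3.14, 3.14].

INTERFACE

Orientations are given as a unit quaternion [w, x, y, z].
In Python, from cell import bot, vision gives the robot as it stands.
- The arm moves only by the tool apply_moves, never from a script. Its argument "increments" is text: rows parted by semicolons, each of 5 numbers parted by spaces: the shift along the world's x, y, z in m, then the turn about the world's z in rad, then the gripper command: -1 is fully open, 1 is shut, values between are in proportion. A call has 1 to 10 rows; each row is the pose to reach, as a shift and turn from the pose commanded when the call began; what a row does not reach only later rows make up. A row lasts 1/10 s, in which the tool goes at most 50 mm and 8.59 degrees, less where a joint would pass 70% of its speed; a pose out of reach is approached as far as the arm can. A call with a gripper value outside its range is refused whole. The fingers move at their own pace and stop on an object; "force" is the grip in N (left out, the last holds). Time passes only in rows, so rows that repeat a pose let the fingers close. It gives the time, the measured TCP pose, the force and the opening at its end, in the units of the state.
- bot.read_state(): the state, without advancing time (a new reading comes with each control period).
- vision.camera(name): name is "scene" or "top"; returns the picture (400x640x3 uint8, red, green, blue); there is no depth.
- vision.get_calibration(name): a dict with "intrinsics" (3x3 intrinsics, pixels), "k1" (the pictures are not rectified: a ray, as slopes to the right and down, at radius r is drawn at 1 + k1 r^2 times it, then the intrinsics apply), "extrinsics" (4x4, takes a point from camera to world coordinates). Camera axes: x right, y up, looking along -z (the intrinsics and any distortion apply to the point x, -y, -z); pixel columns grow to the right and rows downward; lengths in m; the calibration is good to about 2 mm. A picture is of the moment at which its call begins. get_calibration takes no time and is no camera call.
- bot.hand_in(): hands the job in, once; it reports no verdict.
The state is a dict: "time_s": time; "qpos": joint angles; "dq": joint speeds; "joint_efforts": joint torques, N m; "position": TCP position; "orientation": TCP orientation; "contact_force": force on the tool from outside, world axes, zero at the start; "moment": the same for the moment, N m; "gripper_width": finger opening in m.
Only numpy, scipy, OpenCV 4.12 (cv2) and the standard library are available. Lean on these libraries where they do the work, as an engineer would, in place of code of your own. Each camera call takes 0.05 s, during which the arm holds its last target. There are 200 camera calls.

## Working session

There is one attempt and no reset: what is moved stays moved. The work goes in short steps, Python scripts to look and compute and a tool call to move; the robot and the scene stay as the last step left them, time stands still between calls to the robot, and variables do not carry over. Pictures are saved under pics/ and viewed, about 8 in all and at most 12, crops included, and the job is handed in when it is done.

Besides the shell and the picture viewer there is one more tool, called after ">>>" as a command line: name --argument value ..., lists and objects as JSON in quotes. apply_moves: Moves the arm, as the interface text tells. Its arguments: {"type":"object","properties":{"increments":{"type":"string"},"force":{"type":"number"}},"required":["increments"]}

```bash
ls; mkdir -p pics; python3 - <<'E'
from cell import bot, vision
import cv2,json
for n in("scene","top"):
    im=vision.camera(n); cv2.imwrite(f"pics/{n}0.png",im[:,:,::-1])
    print(n,vision.get_calibration(n))
s=bot.read_state(); print(s)
E
```

```text
pics
scene {'intrinsics': array([[440.32857929,   0.        , 315.61823021],
       [  0.        , 440.32857929, 190.13899496],
       [  0.        ,   0.        ,   1.        ]]), 'k1': -0.04812520176494657, 'extrinsics': array([[-0.80897467,  0.33227984, -0.48492277,  0.093885  ],
       [-0.58775936, -0.44325264,  0.67680575,  0.51347514],
       [ 0.00994561,  0.83253661,  0.55388075,  0.62925967],
       [ 0.        ,  0.        ,  0.        ,  1.        ]])}
top {'intrinsics': array([[455.34913386,   0.        , 319.41510592],
       [  0.        , 455.34913386, 198.95999768],
       [  0.        ,   0.        ,   1.        ]]), 'k1': 0.002518483699320994, 'extrinsics': array([[ 0.02691068,  0.99086489, -0.13214605,  0.39610734],
       [-0.99945841,  0.02917428,  0.01522306, -0.16966276],
       [ 0.01893927,  0.13166482,  0.99111335,  1.31815786],
       [ 0.        ,  0.        ,  0.        ,  1.        ]])}
{'time_s': 0.1, 'qpos': array([ 1.01291111,  0.47775915,  0.02236036,  1.55633635, -0.0115087 ,
        1.1092929 , -0.08308467]), 'dq': array([-5.59770252e-04, -8.11599418e-04, -9.35380079e-05, -1.87229549e-03,
       -1.08184216e-03, -2.68033996e-04, -1.06687903e-03]), 'joint_efforts': array([ 5.26880453e-03, -5.97763538e+01,  1.61428269e+00, -2.81952488e+01,
        1.29148189e-02,  5.06723023e-03,  1.07052799e-05]), 'position': array([ 0.29322535, -0.60739914,  0.23040216]), 'orientation': array([ 0.15751802, -0.15786483,  0.68986239, -0.68873555]), 'contact_force': array([-0.46007596,  0.25374055,  0.30337348]), 'moment': array([-0.02678513, -0.00779944,  0.06332032]), 'gripper_width': 0.08550529157476425}
```

View pics/scene0.png

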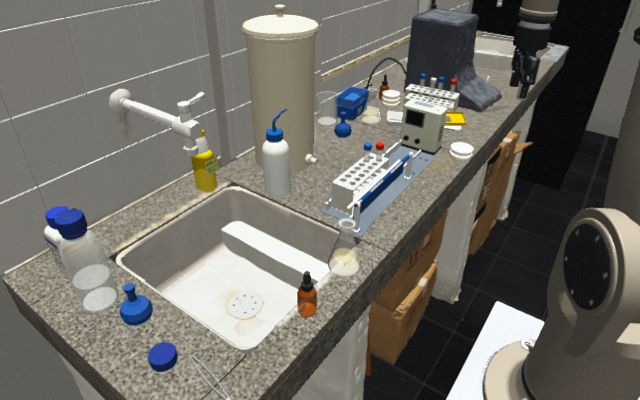

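View pics/top0.png

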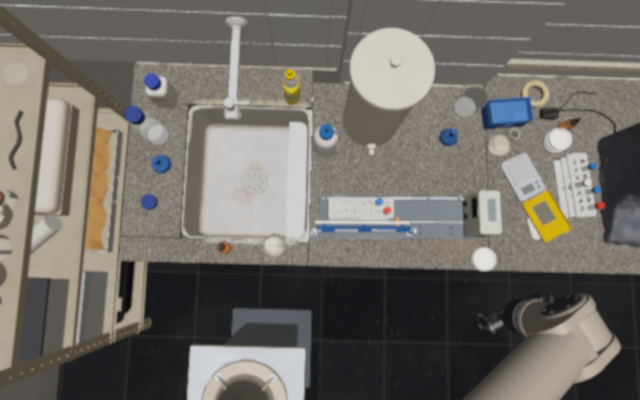

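The scene camera shows the lane (rack at 360,180, gate 385,180, reader 422,125). In the top view the lane runs to the right: rack at (330–395, 208), gate rail y≈228, reader at (488,212), wash bottle (325,138), flask (274,245) and dropper (225,247).

```bash
cat > h.py <<'E'
import numpy as np,cv2
from cell import bot,vision
def ray(n,uv):
    c=vision.get_calibration(n);K=c["intrinsics"];E=c["extrinsics"]
    d=np.array([(uv[0]-K[0,2])/K[0,0],(uv[1]-K[1,2])/K[1,1]]);p=d.copy()
    for _ in range(10):p=d/(1+c["k1"]*(p@p))
    return E[:3,3],E[:3,:3]@np.array([p[0],-p[1],-1])
def onz(n,uv,z):
    o,d=ray(n,uv);return o+d*(z-o[2])/d[2]
def proj(n,P):
    c=vision.get_calibration(n);K=c["intrinsics"];E=c["extrinsics"]
    q=E[:3,:3].T@(np.asarray(P)-E[:3,3]);p=np.array([q[0],-q[1]])/-q[2]
    p=p*(1+c["k1"]*(p@p));return p*[K[0,0],K[1,1]]+[K[0,2],K[1,2]]
E
python3 - <<'E'
import cv2
a=cv2.imread("pics/top0.png")[180:255,300:510];b=cv2.imread("pics/scene0.png")[90:240,315:475]
cv2.imwrite("pics/topc.png",cv2.resize(a,None,fx=3.8,fy=3.8,interpolation=2))
cv2.imwrite("pics/scc.png",cv2.resize(b,None,fx=4,fy=4,interpolation=2))
E
```

```text
(no output)
```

View pics/topc.png

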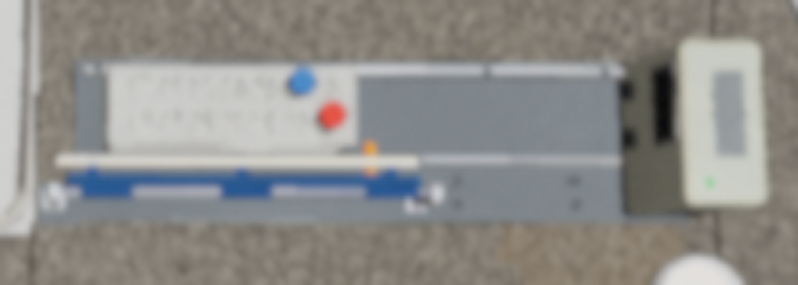

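View pics/scc.png

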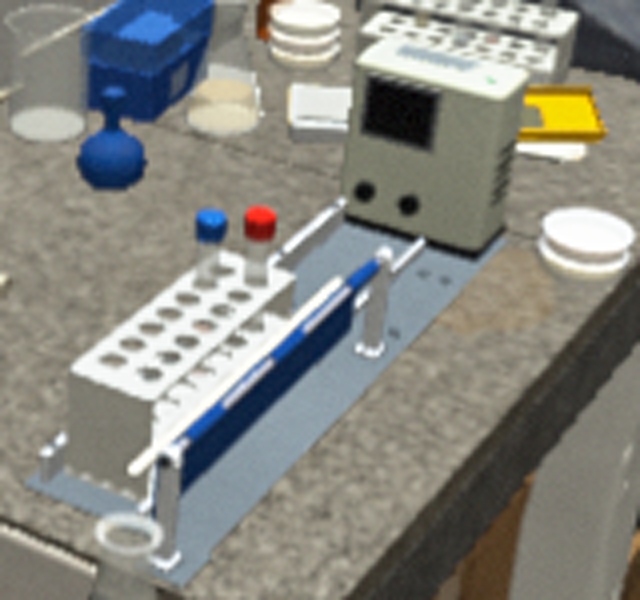

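The top crop shows the rail from crop (57,160) to (418,162), the left guide's top at row ~69, the tongue at (370,150), and the rack from u=107 to 357 (top rows 68–150). The scene crop agrees; the flask neck stands just behind the lane entry, on the near side.

```bash
python3 - <<'E'
from h import *
f=lambda u,v:(300+(u+.5)/3.8-.5,180+(v+.5)/3.8-.5)
A=onz("top",f(57,160),.053);B=onz("top",f(419,162),.053)
print("rail",A,B,np.linalg.norm(A-B))
X=(B-A)[:2]/np.linalg.norm((B-A)[:2]);Y=np.array([-X[1],X[0]])
O=(A[:2]+B[:2])/2+X*.103+Y*.038
print("X",X,"Y",Y,"O",O,"yaw",np.arctan2(X[1],X[0]))
L=lambda P:[round(1e3*float(v),1) for v in((P[:2]-O)@X,(P[:2]-O)@Y)]
for n,uv,z in[("tongue tip",(370,142),.027),("guideL",(85,70),.025),("guideR end",(620,71),.025),("rackTL",(107,68),.078),("rackTR",(357,73),.078),("rackBLmid",(107,110),.078),("rackBL",(107,150),.078),("postL",(52,197),.081),("postR",(437,192),.081),("stops",(622,100),.01),("floorL",(75,110),.003)]:
    P=onz("top",f(*uv),z);print(n,P[:2].round(4),L(P))
# scene checks
g=lambda u,v:(315+(u+.5)/4-.5,90+(v+.5)/4-.5)
for n,uv,z in[("rail near",(133,470),.052),("rail far",(340,285),.052),("rackrear TL",(72,370),.078),("rackrear TR",(157,402),.078),("postnear",(170,450),.081),("rackbot",(75,465),.003)]:
    P=onz("scene",g(*uv),z);print("S",n,P[:2].round(4),L(P))
print("flask",L(onz("top",(274,245),.05)),L(onz("scene",(344,262),.02)),onz("scene",(344,262),.02), "bottle",L(onz("top",(325,132),.2)))
E
```

```text
rail [ 0.50044913 -0.17750164  0.053     ] [ 0.50656233 -0.44365994  0.053     ] 0.2662284998818525
X [ 0.02296222 -0.99973633] Y [0.99973633 0.02296222] O [ 0.54386082 -0.41268107] yaw -1.5478320847362734
tongue tip [ 0.5228 -0.4123] [-0.8, -21.0]
guideL [ 0.5714 -0.1969] [-215.1, 32.5]
guideR end [ 0.5826 -0.6027] [190.8, 34.3]
rackTL [ 0.5661 -0.2116] [-200.5, 26.9]
rackTR [ 0.5678 -0.3931] [-19.0, 24.4]
rackBLmid [ 0.5355 -0.2124] [-200.4, -3.7]
rackBL [ 0.5066 -0.2131] [-200.4, -32.7]
postL [ 0.4716 -0.1745] [-239.8, -66.8]
postR [ 0.4829 -0.4506] [36.5, -61.8]
stops [ 0.5623 -0.6089] [196.6, 14.0]
floorL [ 0.5433 -0.1905] [-222.1, 4.5]
S rail near [ 0.501  -0.1797] [-233.9, -37.5]
S rail far [ 0.5036 -0.4383] [24.7, -40.9]
S rackrear TL [ 0.5646 -0.2111] [-201.1, 25.4]
S rackrear TR [ 0.5072 -0.2122] [-201.3, -32.0]
S postnear [ 0.4745 -0.1725] [-241.7, -63.8]
S rackbot [ 0.5668 -0.2217] [-190.4, 27.3]
flask [-348.2, -102.9] [-361.0, -107.3] [ 0.42833552 -0.05423478  0.02      ] bottle [-212.3, 177.3]
```

```bash
python3 - <<'E'
from h import *
from scipy.spatial.transform import Rotation as R
s=bot.read_state();q=s["orientation"];M=R.from_quat([q[1],q[2],q[3],q[0]]).as_matrix()
print(M.round(3)); z=M[:,2]
print("jaw yaw",np.arctan2(z[1],z[0]),"lane Y yaw",.024)
O=np.array([.544,-.4125]);X=np.array([.024,-.9997]);Y=np.array([.9997,.024])
for lx,ly in[(-.222,0),(-.222,-.019),(-.212,-.019),(0,-.019)]:
    P=O+lx*X+ly*Y;print(lx,ly,P,(P-s["position"][:2]))
f=lambda u,v:(300+(u+.5)/3.8-.5,180+(v+.5)/3.8-.5)
for uv in[(302,80),(332,115)]:
    P=onz("top",f(*uv),.125)[:2]-O;print("tube",P@X,P@Y)
E
```

```text
[[-0.901 -0.001  0.435]
 [-0.435  0.001 -0.901]
 [ 0.    -1.    -0.002]]
jaw yaw -1.12099529990203 lane Y yaw 0.024
-0.222 0 [ 0.538672  -0.1905666] [0.24544665 0.41683254]
-0.222 -0.019 [ 0.5196777 -0.1910226] [0.22645235 0.41637654]
-0.212 -0.019 [ 0.5199177 -0.2010196] [0.22669235 0.40637954]
0 -0.019 [ 0.5250057 -0.412956 ] [0.23178035 0.19444314]
tube -0.06601775386892882 0.012828648110018858
tube -0.04545388079767934 -0.011603438030751945
```

>>> apply_moves --increments "0.025 0.042 0.01 0.12 0.46; 0.05 0.084 0.02 0.24 0.46; 0.075 0.126 0.02 0.36 0.46; 0.1 0.168 0.02 0.48 0.46; 0.125 0.21 0.02 0.6 0.46; 0.15 0.252 0.02 0.72 0.46; 0.175 0.294 0.02 0.84 0.46; 0.2 0.336 0.02 0.96 0.46; 0.225 0.378 0.02 1.08 0.46; 0.245 0.417 0.0 1.145 0.46" --force 60

```text
time_s: 1.1
position: [0.5412, -0.1889, 0.2334]
orientation: [0.508, -0.506, 0.491, -0.494]
contact_force: [0.8, -0.1, -0.3]
gripper_width: 0.0233
```

>>> apply_moves --increments "0 0 0 0 0.46; 0 0 0 0 0.46; 0 0 -0.03 0 0.46; 0 0 -0.06 0 0.46; 0 0 -0.09 0 0.46; 0 0 -0.09 0 0.46; 0 0 -0.09 0 0.46; 0 0 -0.09 0 0.46"

```text
time_s: 1.9
position: [0.5395, -0.1919, 0.1432]
orientation: [0.506, -0.505, 0.493, -0.495]
contact_force: [0.1, 0.3, 0.3]
gripper_width: 0.0229
```

```bash
cat > look.py <<'E'
import sys
from h import *
from scipy.spatial.transform import Rotation as R
s=bot.read_state();q=s["orientation"];M=R.from_quat([q[1],q[2],q[3],q[0]]).as_matrix()
O=np.array([.544,-.4125]);X=np.array([.024,-.9997]);Y=np.array([.9997,.024])
d=s["position"][:2]-O
print("t",s["time_s"],"tcp",s["position"].round(4),"lane mm",(d@X*1e3).round(1),(d@Y*1e3).round(1),"jawyaw",np.arctan2(M[1,2],M[0,2]).round(3),"w",s["gripper_width"],"F",s["contact_force"].round(2))
if len(sys.argv)>1:
    a=vision.camera("scene")[90:240,315:475,::-1];b=vision.camera("top")[170:260,300:510,::-1]
    a=cv2.resize(a,None,fx=2.4,fy=2.4,interpolation=2);b=cv2.resize(b,None,fx=2,fy=2,interpolation=2)
    b=cv2.copyMakeBorder(b,0,a.shape[0]-b.shape[0],0,0,0)
    cv2.imwrite(f"pics/{sys.argv[1]}.png",np.hstack([a,b]))
E
python3 look.py a1
```

```text
t 1.9 tcp [ 0.5395 -0.1919  0.1432] lane mm -220.6 0.8 jawyaw 0.023 w 0.022850097032245973 F [0.15 0.33 0.26]
```

View pics/a1.png

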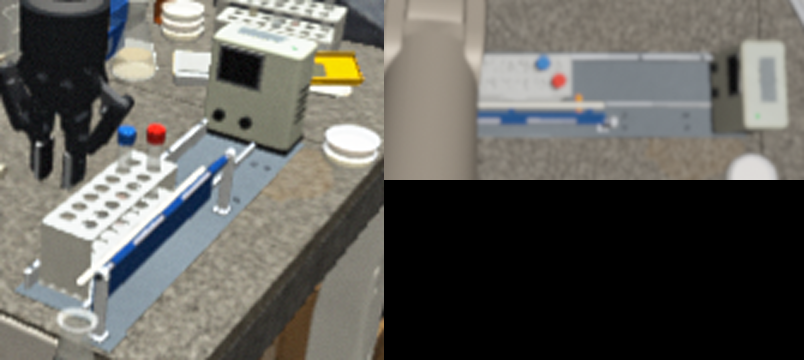

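>>> apply_moves --increments "0 0 -0.03 0 0.46; 0 0 -0.06 0 0.46; 0 0 -0.09 0 0.46; 0 0 -0.107 0 0.46; 0 0 -0.107 0 0.46; 0 0 -0.107 0 0.46; 0 0 -0.107 0 0.46"

```text
time_s: 2.7
position: [0.5399, -0.1912, 0.0361]
orientation: [0.506, -0.505, 0.493, -0.495]
contact_force: [0.2, -0.2, 0.1]
gripper_width: 0.023
```

```bash
python3 look.py a2; python3 -c "
from h import *
for P in [(.558,-.1815,.036),(.521,-.1815,.036)]: print((proj('scene',P)-[315,90])*2.4)"
```

```text
t 2.7 tcp [ 0.5399 -0.1912  0.0361] lane mm -221.3 1.2 jawyaw 0.024 w 0.023003657138703965 F [ 0.22 -0.15  0.06]
[ 29.46996508 272.9884415 ]
[ 61.39738627 286.47613766]
```

View pics/a2.png

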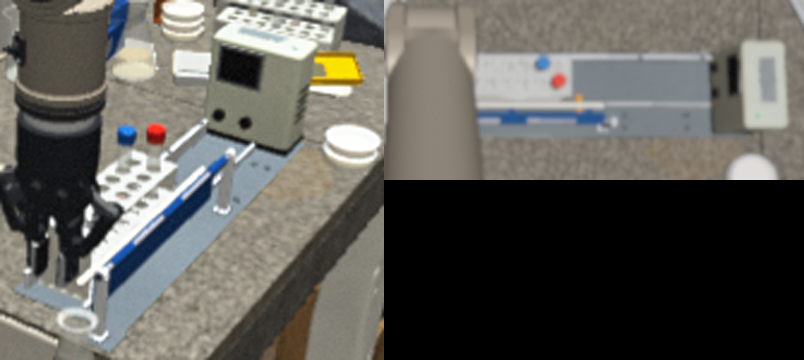

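Fingertips show at crop (38,278) and (68,285), behind the rack and inside the shut rail, as predicted. Now I push the rail outward.

>>> apply_moves --increments "-0.006 0 0 0 0.46; -0.01 0 0 0 0.46; -0.013 0 0 0 0.46; -0.016 0 0 0 0.46; -0.018 0 0 0 0.46; -0.02 0 0 0 0.46; -0.02 0 0 0 0.46; -0.02 0 0 0 0.46; -0.02 0 0 0 0.46"

```text
time_s: 3.7
position: [0.5186, -0.191, 0.0344]
orientation: [0.506, -0.506, 0.494, -0.494]
contact_force: [3.9, -0.1, 1.1]
gripper_width: 0.0231
```

```bash
python3 look.py a3; python3 - <<'E'
import cv2
cv2.imwrite("pics/x.png",cv2.imread("pics/a3.png"))
E
```

```text
t 3.7 tcp [ 0.5186 -0.191   0.0344] lane mm -222.1 -20.1 jawyaw 0.024 w 0.023143805567928322 F [ 3.9  -0.14  1.08]
```

View pics/a3.png

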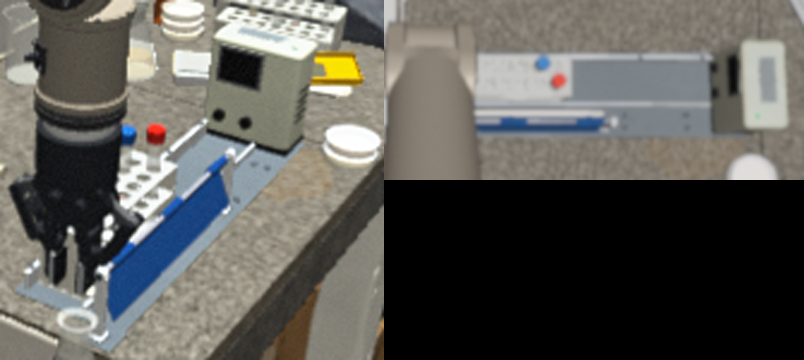

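Gate stands open (rail moved from row ≈104 to 113 of the top crop), side force 3.9 N. Now I push along the lane.

>>> apply_moves --increments "0 -0.004 0 0 0.46; 0 -0.008 0 0 0.46; 0 -0.011 0 0 0.46; 0 -0.014 0 0 0.46; 0 -0.018 0 0 0.46; 0.001 -0.023 0 0 0.46; 0.001 -0.028 0 0 0.46; 0.001 -0.033 0 0 0.46; 0.001 -0.038 0 0 0.46; 0.001 -0.043 0 0 0.46"

```text
time_s: 4.8
position: [0.5195, -0.2329, 0.0342]
orientation: [0.507, -0.506, 0.494, -0.493]
contact_force: [3.5, 3.6, 1.8]
gripper_width: 0.0231
```

```bash
python3 look.py a4
```

```text
t 4.8 tcp [ 0.5195 -0.2329  0.0342] lane mm -180.1 -20.2 jawyaw 0.025 w 0.023071101704866863 F [3.46 3.63 1.8 ]
```

View pics/a4.png

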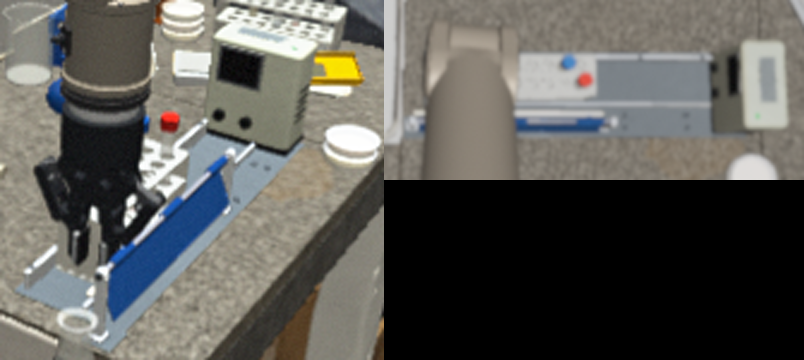

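The rack moves straight (front edge 572→597 in the crop, ≈33 mm), with the gate held open and clear.

>>> apply_moves --increments "0 -0.006 0 0 0.46; 0 -0.013 0 0 0.46; 0.001 -0.02 0 0 0.46; 0.001 -0.027 0 0 0.46; 0.001 -0.034 0 0 0.46; 0.001 -0.041 0 0 0.46; 0.001 -0.048 0 0 0.46; 0.001 -0.055 0 0 0.46; 0.0015 -0.062 0 0 0.46; 0.0015 -0.069 0 0 0.46"

```text
time_s: 5.9
position: [0.5211, -0.3016, 0.0342]
orientation: [0.507, -0.506, 0.494, -0.493]
contact_force: [4.1, 4.2, 2.6]
gripper_width: 0.0233
```

>>> apply_moves --increments "0 -0.006 0 0 0.46; 0 -0.013 0 0 0.46; 0.001 -0.02 0 0 0.46; 0.001 -0.027 0 0 0.46; 0.001 -0.034 0 0 0.46; 0.001 -0.041 0 0 0.46; 0.001 -0.048 0 0 0.46; 0.001 -0.055 0 0 0.46; 0.0015 -0.062 0 0 0.46; 0.0015 -0.069 0 0 0.46"

```text
time_s: 6.9
position: [0.5226, -0.3702, 0.0341]
orientation: [0.507, -0.506, 0.494, -0.493]
contact_force: [3.4, 5.0, 2.9]
gripper_width: 0.0232
```

```bash
python3 look.py a5
```

```text
t 6.9 tcp [ 0.5226 -0.3702  0.0341] lane mm -42.8 -20.4 jawyaw 0.025 w 0.02315096001355799 F [3.41 5.05 2.86]
```

View pics/a5.png

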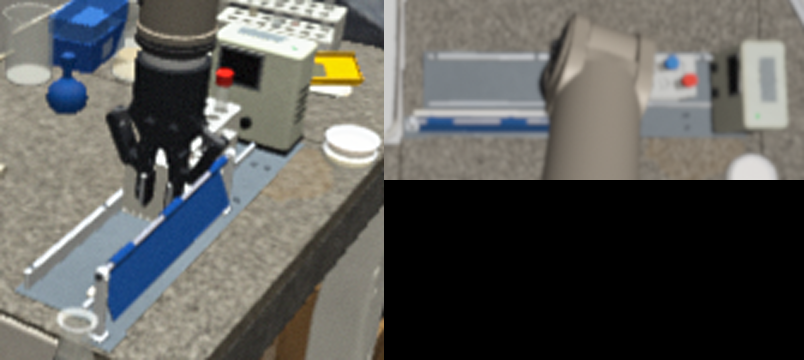

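Rack is near the stops (red cap at 689, reader face at ~712). The last 40 mm goes slowly, watching the force.

>>> apply_moves --increments "0 -0.006 0 0 0.46; 0 -0.012 0 0 0.46; 0 -0.018 0 0 0.46; 0.0005 -0.023 0 0 0.46; 0.0005 -0.027 0 0 0.46; 0.0005 -0.03 0 0 0.46; 0.001 -0.033 0 0 0.46; 0.001 -0.035 0 0 0.46; 0.001 -0.036 0 0 0.46; 0.001 -0.037 0 0 0.46"

```text
time_s: 8.0
position: [0.5236, -0.407, 0.034]
orientation: [0.507, -0.506, 0.494, -0.493]
contact_force: [4.3, 4.8, 2.6]
gripper_width: 0.023
```

>>> apply_moves --increments "0 -0.001 0 0 0.46; 0 -0.002 0 0 0.46; 0 -0.003 0 0 0.46; 0 -0.003 0 0 0.46"

```text
time_s: 8.4
position: [0.5236, -0.4095, 0.034]
orientation: [0.507, -0.506, 0.494, -0.493]
contact_force: [2.9, 5.7, 2.5]
gripper_width: 0.0232
```

>>> apply_moves --increments "0 -0.001 0 0 0.46; 0 -0.002 0 0 0.46; 0 -0.003 0 0 0.46; 0 -0.003 0 0 0.46"

```text
time_s: 8.8
position: [0.5237, -0.4097, 0.0339]
orientation: [0.508, -0.506, 0.495, -0.491]
contact_force: [1.1, 13.1, 7.2]
gripper_width: 0.0234
```

Force rose to 13 N with no further travel, so the rack is against the stops. I back off 20 mm, ease the gate shut, then lift.

>>> apply_moves --increments "0 0.004 0 0 0.46; 0 0.01 0 0 0.46; 0 0.016 0 0 0.46; 0 0.023 0 0 0.46; 0.004 0.023 0 0 0.46; 0.008 0.023 0 0 0.46; 0.012 0.023 0 0 0.46; 0.016 0.023 0 0 0.46; 0.02 0.023 0 0 0.46; 0.022 0.023 0 0 0.46"

```text
time_s: 9.8
position: [0.5454, -0.3919, 0.0339]
orientation: [-0.506, 0.506, -0.494, 0.494]
contact_force: [0.6, 0.4, 0.4]
gripper_width: 0.0232
```

```bash
python3 look.py a6
```

```text
t 9.8 tcp [ 0.5454 -0.3919  0.0339] lane mm -20.6 1.9 jawyaw 0.024 w 0.023237476152871694 F [0.65 0.35 0.36]
```

View pics/a6.png

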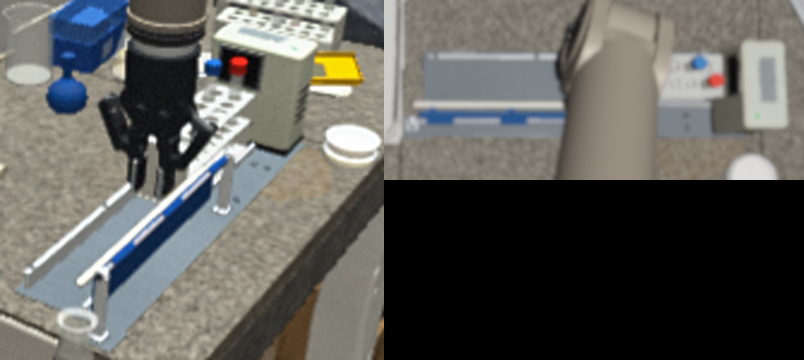

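Gate is shut again (rail at row 104) and no contact force remains. I lift and clear the view.

>>> apply_moves --increments "0 0 0.03 0 0.46; 0 0 0.07 0 0.46; 0 0 0.11 0 0.46; 0 0 0.15 0 0.46; 0 0 0.19 0 0.46; 0 0.04 0.2 0 0.46; 0 0.08 0.2 0 0.46; 0 0.12 0.2 0 0.46; 0 0.16 0.2 0 0.46; 0 0.16 0.2 0 0.46"

```text
time_s: 10.9
position: [0.5461, -0.2246, 0.2349]
orientation: [0.509, -0.507, 0.492, -0.491]
contact_force: [-0.1, -0.3, 1.5]
gripper_width: 0.0229
```

```bash
python3 look.py a7; python3 - <<'E'
import cv2
from h import *
b=vision.camera("top")[180:255,300:510,::-1]
cv2.imwrite("pics/a8.png",cv2.resize(b,None,fx=3.8,fy=3.8,interpolation=2))
E
```

```text
t 10.9 tcp [ 0.5461 -0.2246  0.2349] lane mm -187.8 6.6 jawyaw 0.033 w 0.022949421244324218 F [-0.14 -0.32  1.47]
```

View pics/a8.png

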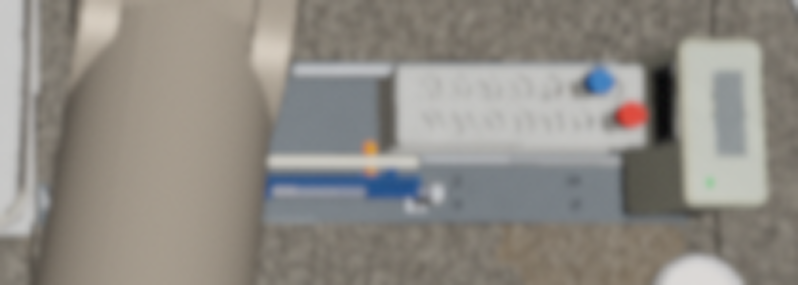

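View pics/a7.png

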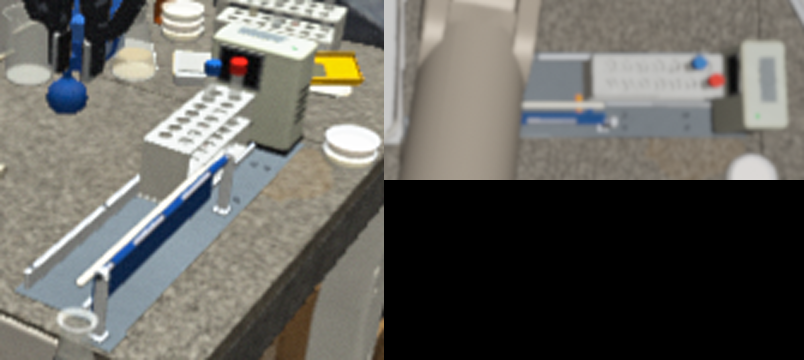

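```bash
python3 - <<'E'
from h import *
im=cv2.cvtColor(vision.camera("top"),cv2.COLOR_RGB2GRAY).astype(float)
O=np.array([.544,-.4125]);X=np.array([.024,-.9997])
for r in(200,204,210,214):
    g=np.diff(im[r]);a=400+0;
    for lo,hi,s in((398,412,1),(462,476,-1)):
        k=np.clip(s*g[lo:hi],0,None);u=(k@np.arange(lo,hi))/k.sum()+.5
        P=onz("top",(u,r),.078)[:2]-O;print(r,round(u,2),"rack edge lane x",round(P@X*1e3,1))
E
python3 look.py
```

```text
200 403.99 rack edge lane x 9.9
200 469.91 rack edge lane x 192.7
204 403.66 rack edge lane x 8.7
204 469.98 rack edge lane x 192.5
210 403.87 rack edge lane x 9.0
210 471.2 rack edge lane x 195.2
214 403.89 rack edge lane x 8.8
214 470.44 rack edge lane x 192.6
t 11.1 tcp [ 0.5451 -0.2333  0.2342] lane mm -179.1 5.4 jawyaw 0.022 w 0.02331028147084685 F [-0.39 -0.62 -0.08]
```

```bash
python3 -c "
from cell import bot
print(bot.hand_in())"
```

```text
the job is handed in; nothing more can be done
None
```

The rack is loaded against the rubber stops, the gate has sprung shut behind it, and the job was handed in at about 11 s. No verdict was reported.

- **What I did:** The jaws were 23 mm open. One fingertip pushed the rail outward and held it there with 3–4 N. The other fingertip, near the lane's centre line, pushed the rack from behind until the force rose to 13 N with no further travel. I then backed off 20 mm, eased the gate shut and lifted the hand clear.
- **Rack position:** The top camera put the rear end at lane x ≈ +9 to +10 mm and the front at about +193 mm, so the origin is near +101 mm against a target of +100 mm. The edges measure 183–186 mm apart instead of 180, because blur leaves each one uncertain by about 2–3 mm.
- **Gate, tubes and bystanders:**
  - The rail is back in its shut position, with the tongue showing behind the rack.
  - Both tube caps stand upright.
  - The hand never went near the wash bottle, dropper or flask, though I didn't measure them again at the end.
- **Not measured directly:** I judged the gate angle from the rail's position in the pictures and the fingertip position, about 0.4 rad while held open. The side force fell to about 1 N during the final press against the stops. That was after the half-way stage and the pictures showed no contact between rack and gate, but I could not measure that contact.

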